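# Hold a film case up to the phone camera

### The arm

A 6-joint arm with a two-finger parallel gripper is mounted at the origin on the work surface. World frame = base frame: x ahead of the robot, y to its left, z up, the work surface at z = 0. Lengths are in m, angles in rad, forces in N, time in s.
With the tool pointing down it reaches from about 0.35 to 0.85 m from the base axis. Payload 8.1 kg.
Tool frame: the origin (TCP) lies between the finger pads; the fingertips stand 14 mm ahead of it and the grasp point (between the pads) lies 5 mm behind it (robot.tcp_to_tips is the z of the fingertips in the tool frame, in m); z points along the fingers, y is the line along which they close (so a half turn about z gives the same grasp; the last joint's range is limited). The gripper opens to 93 mm and grips with 3 to 60 N. Pads are 15 mm wide; open, the fingers measure 128 mm over their backs; the gripper's body (75 mm by 188 mm) begins 65 mm behind the grasp point.
Start: joints at [-1.229, 0.13, 1.488, -0, 1.523, -0.085], TCP at [0.248, -0.546, 0.233] pointing down, gripper open.
Joint ranges: [-2.96, 2.96], [-0.89, 2.26], [0.02, 2.5], [-1.34, 4.48], [0, 2.73], [-2.66, 2.66]. Speed limits (rad/s): [2.39, 2.39, 2.79, 3.14, 3.14, 3.14].

### API

Orientations are given as a rotation vector (axis times angle).
In Python, from plant import sensors, read_camera, robot gives the robot as it stands.
- The arm moves only by the tool inch_along, called after ">>>" by a JSON object that holds its "op" and its "data", one argument or row to a line. Schema: {"type":"object","properties":{"offsets":{"type":"array","items":{"type":"array","items":{"type":"array","items":{"type":"number"},"minItems":5,"maxItems":5},"minItems":1,"maxItems":20},"minItems":1,"maxItems":1},"force":{"type":"number"},"only":{"type":"string"},"quiet":{"type":"boolean"},"lines":{"type":"string"}},"required":["offsets"],"additionalProperties":false}. offsets is a list that holds a single list of rows (three levels of brackets), with 1 to 20 rows, each of 5 numbers: the finger opening in m, then dx, dy, dz in shares of the most that a row can go, 1 being 50 mm, then a turn about the tool's z in parts of the range, where 1.0 means 2 rad; each row shifts and turns the commanded pose from where the row before left it, along the tool's axes as they then stand; what a row does not reach is not made up. A row lasts 1/10 s, in which the tool goes at most 0.05 m and 0.15 rad, less where a joint would pass 70% of its speed; a pose out of reach is approached as far as the arm can. The fingers move at their own pace and stop on an object; force is the grip in N (left out, the last holds). Time passes only in rows, so rows that do not move let the fingers close. The tool returns the time, the measured TCP pose, the force, the opening and the grip force at its end. only (a regular expression) keeps the lines of the reply that match it, lines (a string "A,B") keeps lines A to B, and quiet returns only ok. A shift or turn number past 1, either way, is cut back to 1. Input that does not fit is refused with a message, and nothing moves.
- sensors.read_state(): the state, without advancing time (a new reading comes with each control period).
- read_camera(name): name is "scene" or "top" or "wrist"; returns a dict with "image" (400x640x3 uint8, red, green, blue), "depth" (400x640 float32, m along the optical axis (not along the pixel's ray), 0 where there is no reading), "fx", "fy", "cx", "cy" (pixels), "R" (3x3) and "t" (3): a world point X has camera coordinates R X + t. Camera axes: x right, y down, z forward; pixel columns grow to the right and rows downward; lengths in m; the calibration is good to about 2 mm. The wrist camera is an equidistant fisheye: a pixel r from the principal point sees the ray r / f radians off the axis. A picture is of the moment at which its call begins.
- robot.close_job(): hands the job in; it is judged then, once.
The state is a dict: "t": time; "q": joint angles; "dq": joint speeds; "joint_torque": joint torques, N m; "tool_pos": TCP position; "orientation": TCP orientation; "force": force on the tool from outside, world axes, zero at the start; "wrist_torque": the same for the moment, N m; "opening": finger opening in m; "gripper_force": force on a finger pad.
Only numpy, scipy, OpenCV 4.12 (cv2) and the standard library are available. Lean on these libraries where they do the work, as an engineer would, in place of code of your own. Each camera call takes 0.05 s, during which the arm holds its last target. There are 200 camera calls.

### The job

The phone on the mini tripod is set to photograph the disc collection for a sale listing. Slide the film case (the tallest case in the wooden rack) straight up out of its slot by its top edge and hold it in the air in front of the phone's rear camera: its back, the side with the barcode, towards the lens, right way up, square to the lens, its middle straight ahead of the lens and about 20 cm away from it. Finish while still holding it there steadily for the photo, without touching the phone or its tripod and without shifting the other cases or anything else on the table.

Things in the scene. Friction and masses are not known exactly. Their poses are not given: they have to be found in the camera images.
- film_case: film case: rigid grey plastic box standing in a slot of the rack, 135 mm wide (x), 13 mm thick (y), 171 mm high (z), about 0.11 kg, the tallest case. Origin: centre of its underside, z up. Its back (barcode panel in a lower corner) is the -y face, which starts towards the rack's -y end, the side where the phone stands. Grip it from above across its thickness; 40 N holds it firmly
- back_center (a point): centre of the film case's back face: 6.5 mm to -y of its middle plane and 85.5 mm above its underside; axes as the film case
- lens (a point): middle of the outer face of the phone's rear camera bump. The camera looks along this frame's -x; y is the phone's long side, z up in the picture. Phone 150 x 73 x 8 mm, lying crosswise in its clamp, tipped back 0.05 to 0.35 rad so that it looks somewhat upward; lens about 180 mm above the table, 52 mm from the phone's middle towards its -y end
- rack: fixed wooden disc rack: base 168 x 246 x 12 mm (cases stand on its upper face), lips 22 mm high on both long edges, two rows of dowels (7 mm thick, tops 65 mm above the table, 45 mm either side of the middle line, 22 mm apart along y) forming ten 15 mm slots across it. Cases at y = -99, -33, 33, 99 mm, other slots empty. Origin: centre of the underside
- tripod: fixed black mini tripod with clamp and phone: legs out to 77 mm from its axis, 210 mm high in all, the phone reaching 75 mm to either side. Origin: on the table under its ball head; the phone's camera faces -x. Do not touch
- cd_case1: music disc case (clear plastic, 142 mm wide along its x, 10 mm thick along y, 125 mm high along z) standing in the rack; origin: centre of its underside. Leave it where it is
- cd_case2: music disc case (clear plastic, 142 mm wide along its x, 10 mm thick along y, 125 mm high along z) standing in the rack; origin: centre of its underside. Leave it where it is
- cd_case3: music disc case (clear plastic, 142 mm wide along its x, 10 mm thick along y, 125 mm high along z) standing in the rack; origin: centre of its underside. Leave it where it is
- cup: pale green cup, 76 mm across the rim, 105 mm high, on a cork coaster; origin: centre of its underside
- cup_coaster: cork coaster under the cup, 98 mm across, 20 mm high; origin: centre of its underside
- coaster1: cork coaster, 98 mm across, 20 mm high, lowest of a stack of three; origin: centre of its underside
- coaster2: cork coaster, 98 mm across, 20 mm high, middle of a stack of three; origin: centre of its underside
- coaster3: cork coaster, 98 mm across, 20 mm high, top of a stack of three; origin: centre of its underside
- remote: black remote control lying flat, 165 x 42 x 16 mm (x, y, z); origin: centre of its underside
- candle: white tumbler with candle, 92 mm across, 85 mm high; origin: centre of its underside

How it is judged:
On the way:
1. the film case is drawn up clear of the rack's dowels, held between the fingers (z of film_case in the frame of rack above 0.07 m and contact force between film_case and the fingers above 1 N and angle between film_case's own z axis and vertical below 0.5 rad), for 0.2 s.
At the end, for the whole second after the job is handed in: Held still in the fingers alone, 50 mm clear of the table: centre of the film case's back 170-230 mm ahead of the lens, within 25 mm of its axis across and up, back to the lens, square and right way up within 0.15 rad; phone untouched, all else within 25 mm of its start, cases upright (x of back_center in the frame of lens between -0.23 and -0.17 m and y of back_center in the frame of lens between -0.025 and 0.025 m and z of back_center in the frame of lens between -0.025 and 0.025 m and y of lens in the frame of film_case below -0.1 m and angle between the y axis of film_case and the x axis of lens, either way round below 0.15 rad and angle between the z axis of film_case and the z axis of lens, either way round below 0.15 rad and angle between film_case's own z axis and vertical below 0.8 rad and height (world z) of film_case above 0.05 m and contact force between film_case and the fingers above 1 N and contact force between film_case and rack below 0.1 N and contact force between film_case and tripod below 0.1 N and linear speed of film_case below 0.02 m/s and angular speed of film_case below 0.15 rad/s and distance of each of cd_case1, cd_case2, cd_case3, cup, cup_coaster, coaster1, coaster2, coaster3, remote, candle from where it was at the start of the episode below 0.025 m and angle between each of cd_case1, cd_case2, cd_case3's own z axis and vertical below 0.2 rad); the arm keeps its last pose, push and grip.
It fails at once if the phone or tripod is touched (contact force between tripod and anything else above 1 N).
It fails at once if another case or thing on the table is shifted more than 25 mm or another case tipped (not (distance of each of cd_case1, cd_case2, cd_case3, cup, cup_coaster, coaster1, coaster2, coaster3, remote, candle from where it was at the start of the episode below 0.025 m and angle between each of cd_case1, cd_case2, cd_case3's own z axis and vertical below 0.2 rad)).
It also fails if it takes over 38 s, if anything falls off the work surface, if the arm or the gripper's body presses on something with over 40 N, if the wrist force passes 120 N, or if a joint passes its speed limit or range.

## Working session

There is one attempt and no reset: what is moved stays moved. The work goes in short steps, Python scripts to look and compute and a tool call to move; the robot and the scene stay as the last step left them, time stands still between calls to the robot, and variables do not carry over. Pictures are saved under pics/ and viewed, at most 10 in all, crops included, and the job is handed in when it is done.

```bash
mkdir -p pics; ls; cat > h.py <<'E'
import numpy as np, cv2
from plant import sensors, read_camera, robot
from scipy.spatial.transform import Rotation as Ro
def cloud(c):
    v,u=np.mgrid[0:400,0:640]; d=c["depth"]
    P=np.stack([(u-c["cx"])/c["fx"]*d,(v-c["cy"])/c["fy"]*d,d],-1)
    return (P-np.array(c["t"]))@np.array(c["R"])
E
python3 - <<'E'
from h import *
for n in("top","scene"):
    c=read_camera(n); cv2.imwrite(f"pics/{n}.png",c["image"][...,::-1]); np.savez(n+".npz",P=cloud(c),I=c["image"],d=c["depth"],R=c["R"],t=c["t"],K=[c["fx"],c["fy"],c["cx"],c["cy"]])
    print(n,-np.array(c["R"]).T@c["t"],np.array(c["R"])[2])
s=sensors.read_state();print(s["t"],s["tool_pos"],s["orientation"],s["opening"],Ro.from_rotvec(s["orientation"]).as_matrix())
E
```

```text
pics
top [0.36195341 0.04076011 1.77866115] [ 0.07013011 -0.00607605 -0.99751935]
scene [1.13467147 0.60651299 0.84361786] [-0.59139136 -0.52384232 -0.61306238]
0.1 [ 0.24823215 -0.54570621  0.23170751] [-3.06873102e+00 -6.64967326e-01  3.11267899e-04] 0.09318090569615753 [[ 9.10301601e-01  4.13945289e-01 -5.41447572e-04]
 [ 4.13945615e-01 -9.10300273e-01  1.56251525e-03]
 [ 1.53915955e-04 -1.64648998e-03 -9.99998633e-01]]
```

View pics/top.png

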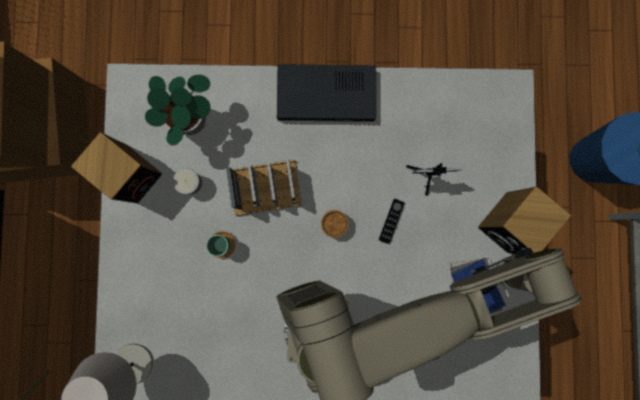

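View pics/scene.png

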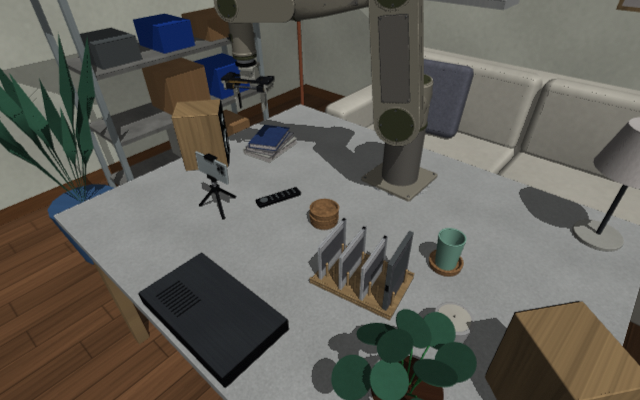

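The top view shows the rack around (265,188) with the film case at its left (+y) end, x≈235. The phone and tripod are at (435,172). In the scene view the phone's screen at (212,165) faces +x, so the rear lens faces the robot. Next I'll measure both with depth.

```bash
python3 - <<'E'
from h import *
T=np.load("top.npz");S=np.load("scene.npz")
def pr(D,X):
    K=D["K"];c=D["R"]@np.array(X)+D["t"];return c[0]/c[2]*K[0]+K[2],c[1]/c[2]*K[1]+K[3]
P=T["P"]
for (u,v) in [(235,188),(265,188),(435,172),(335,223),(390,220),(220,243),(187,182),(450,100)]: print(u,v,P[v,u].round(3))
# film case top
m=(P[...,2]>.165)&(P[...,2]<.2); m[:,:200]=0;m[:,320:]=0;m[:150]=0;m[230:]=0
q=P[m];print("film top",len(q),q.mean(0),cv2.minAreaRect(q[:,:2].astype(np.float32)),q[:,2].min(),q[:,2].max())
m=(P[...,2]>.115)&(P[...,2]<.15); m[:,:200]=0;m[:,320:]=0;m[:150]=0;m[230:]=0
q=P[m];print("cd",len(q),q.mean(0))
# rack box, base colors
m=(P[...,2]>.008)&(P[...,2]<.2);m[:,:225]=0;m[:,305:]=0;m[:150]=0;m[225:]=0
q=P[m];print("rack",cv2.minAreaRect(q[:,:2].astype(np.float32)))
m=(P[...,2]>.1)&(P[...,2]<.3);m[:,:400]=0;m[:,470:]=0;m[:150]=0;m[200:]=0
q=P[m];print("phone top view",len(q),q.min(0),q.max(0))
P=S["P"]
I=S["I"]; print("proj",pr(S,[.72,-.3,.18]))
cv2.imwrite("pics/z1.png",cv2.resize(I[130:230,160:300,::-1],(784,560),interpolation=2))
cv2.imwrite("pics/z2.png",cv2.resize(I[205:325,300:460,::-1],(800,600),interpolation=2))
for v in range(145,190,3): print(v,[tuple(P[v,u].round(3)) for u in range(194,234,6)])
E
```

```text
235 188 [0.5   0.292 0.124]
265 188 [0.51  0.198 0.02 ]
435 172 [ 0.554 -0.373  0.203]
335 223 [ 0.386 -0.056  0.044]
390 220 [ 0.4   -0.257  0.019]
220 243 [0.309 0.359 0.008]
187 182 [0.522 0.467 0.082]
450 100 [ 0.852 -0.485 -0.004]
film top 196 [0.4977846  0.29609492 0.18172614] ((0.4981600046157837, 0.29720792174339294), (0.13528038561344147, 0.01513002347201109), 9.640958786010742) 0.16514287195173663 0.19754734570951293
cd 471 [0.51419829 0.18385339 0.13560531]
rack ((0.5139476656913757, 0.20163002610206604), (0.27210554480552673, 0.2880871295928955), 1.3464686870574951)
phone top view 259 [ 0.5502461  -0.45884598  0.11598958] [ 0.57732506 -0.31167848  0.21720052]
proj (np.float64(185.04704979864732), np.float64(195.36899221468923))
145 [(np.float64(0.466), np.float64(-0.655), np.float64(0.113)), (np.float64(0.449), np.float64(-0.64), np.float64(0.111)), (np.float64(0.435), np.float64(-0.62), np.float64(0.112)), (np.float64(0.415), np.float64(-0.61), np.float64(0.107)), (np.float64(0.4), np.float64(-0.591), np.float64(0.107)), (np.float64(0.38), np.float64(-0.582), np.float64(
[... 5289 characters left out ...]
oat64(-0.543), np.float64(0.004)), (np.float64(0.579), np.float64(-0.386), np.float64(0.107)), (np.float64(0.486), np.float64(-0.507), np.float64(0.004)), (np.float64(0.466), np.float64(-0.497), np.float64(-0.002)), (np.float64(0.454), np.float64(-0.475), np.float64(0.002))]
187 [(np.float64(0.554), np.float64(-0.568), np.float64(-0.001)), (np.float64(0.542), np.float64(-0.545), np.float64(0.003)), (np.float64(0.525), np.float64(-0.53), np.float64(0.001)), (np.float64(0.579), np.float64(-0.389), np.float64(0.094)), (np.float64(0.564), np.float64(-0.377), np.float64(0.091)), (np.float64(0.482), np.float64(-0.476), np.float64(0.002)), (np.float64(0.467), np.float64(-0.459), np.float64(0.002))]
```

View pics/z1.png

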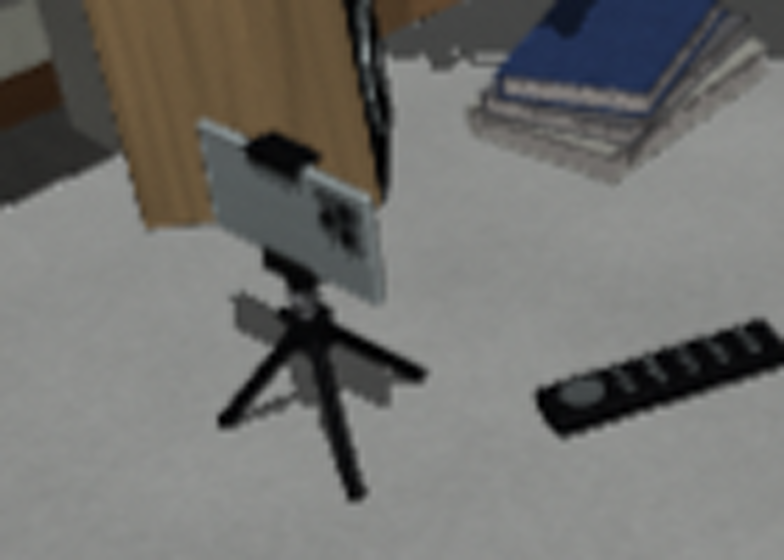

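The zoom shows the phone's rear, with the camera bump on the right, around crop (342,225), or raw (221,170). So the lens faces +x, away from the robot. Next I'll fit the phone plane.

```bash
python3 - <<'E'
from h import *
S=np.load("scene.npz");P=S["P"];I=S["I"].astype(int)
m=np.zeros((400,640),bool);poly=np.array([[199,155],[226,165],[226,182],[200,169]]);mm=np.zeros((400,640),np.uint8);cv2.fillPoly(mm,[poly],1)
m=(mm>0)&(abs(P[...,0]-.57)<.04)
bump=np.zeros_like(m);bump[163:176,216:226]=1
q=P[m&~bump]
for it in range(4):
    c=q.mean(0);n=np.linalg.svd(q-c)[2][2];n*=np.sign(n[0]);r=(q-c)@n;print(len(q),c.round(4),n.round(4),r.std());q=q[abs(r)<2.0*r.std()]
print("tilt",np.arcsin(n[2]),"yaw",np.arctan2(n[1],n[0]))
# bump: dark pixels
g=I.sum(2);mb=bump&(g<270);v,u=np.nonzero(mb);print("bump px",u.mean(),v.mean(),u.min(),u.max(),v.min(),v.max(),"res",(((P[mb]-c)@n).round(4)))
# ray through bump centroid and plane +2mm
K=S["K"];o=-S["R"].T@S["t"]
def hit(u,v,off):
    d=S["R"].T@np.array([(u-K[2])/K[0],(v-K[3])/K[1],1]);return o+d*((c+n*off-o)@n)/(d@n)
z1=lambda x,y:(160+x/5.6-.5,130+y/5.6-.5)
print("lens",hit(*z1(342,225),.002),hit(u.mean(),v.mean(),.002))
L=[hit(*z1(*p),0) for p in[(200,120),(382,208),(382,303),(218,205)]]
print(np.round(L,4),np.linalg.norm(L[0]-L[1]),np.linalg.norm(L[1]-L[2]))
E
cat <<'X'
X
```

```text
316 [ 0.5694 -0.3889  0.1685] [0.9968 0.0705 0.0376] 0.002006413808159021
294 [ 0.5694 -0.3905  0.1664] [0.9963 0.0692 0.0507] 0.0014623010651296378
281 [ 0.5694 -0.3903  0.1656] [0.9958 0.0713 0.0572] 0.0012576665755441594
273 [ 0.5694 -0.3902  0.1651] [0.9956 0.0725 0.0591] 0.001183655423961491
tilt 0.05909862666667242 yaw 0.07272638282214372
bump px 219.81553398058253 169.8640776699029 216 225 163 175 res [-6.000e-04 -3.000e-03 -2.038e-01 -8.000e-04  1.200e-03  4.000e-04
 -1.600e-03  1.000e-03  3.100e-03  4.500e-03  3.900e-03  2.200e-03
  2.000e-03  1.000e-04  9.000e-04  3.700e-03  2.500e-03  4.000e-04
  8.000e-04  3.800e-03  5.000e-04 -1.000e-03  5.400e-03  3.800e-03
  1.000e-04  5.700e-03  5.400e-03  3.000e-03  1.400e-03 -7.000e-04
  5.100e-03  2.800e-03  3.200e-03  3.800e-03  3.100e-03  2.600e-03
  5.000e-04  0.000e+00 -6.000e-04  3.100e-03  4.800e-03  5.900e-03
  2.400e-03  2.500e-03  6.200e-03  1.100e-03 -6.000e-04 -8.000e-04
  8.000e-04  3.600e-03  2.300e-03 -3.000e-04  1.900e-03  3.100e-03
  3.300e-03 -2.100e-03  6.000e-04 -2.000e-04  2.100e-03  1.000e-03
  1.400e-03  4.100e-03  6.752e-01  4.600e-03  2.700e-03  9.000e-04
 -4.000e-04  1.900e-03  2.400e-03  1.200e-03  5.800e-03  5.500e-03
  3.100e-03  3.500e-03  4.000e-04  3.500e-03  4.000e-04  4.000e-04
  7.000e-04  3.300e-03  2.100e-03  1.600e-03  2.900e-03  1.300e-03
  1.700e-03  2.000e-03 -1.600e-03  2.100e-03  2.300e-03  3.900e-03
  4.600e-03  3.300e-03  6.000e-04 -1.100e-03  2.000e-04 -1.300e-03
  1.000e-03 -2.000e-04  6.000e-04 -1.400e-03  2.000e-03  5.200e-03
  0.000e+00]
lens [ 0.56646684 -0.33442853  0.17951946] [ 0.56688604 -0.3384363   0.17737505]
[[ 0.5718 -0.457   0.2055]
 [ 0.5606 -0.2994  0.2022]
 [ 0.5654 -0.3108  0.1353]
 [ 0.575  -0.4545  0.1488]] 0.158060483199413 0.0681057634620533
```

View pics/z2.png

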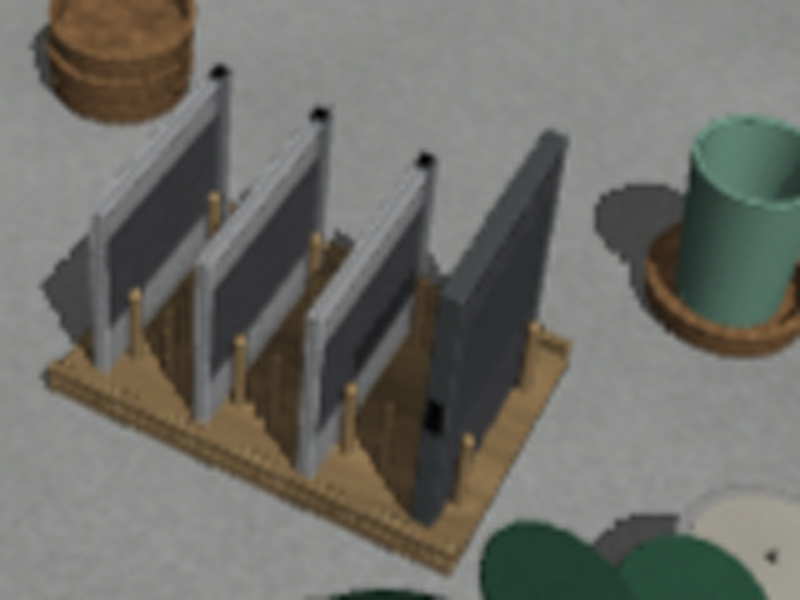

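The z2 crop shows the film case in the +y end slot: the dark case with its top edge from (455,295) to (555,140). The next disc case is about 66 mm away.

- **Phone:** lens at about (0.566, -0.333, 0.18), yaw 0.07, tilt about 0.06. A vertical case is therefore almost square to the lens.
- **Grip:** the tool yaw needs to be 1.74 so that joint 6 stays in range for the later turn.

I'll lift first, then travel across, then turn.

The rows are not in the units I measure in: shifts go in shares of 50 mm and turns go in shares of 2 rad. I convert before sending: -0.035 m is -0.7, -0.033 m is -0.66.

>>> {"op": "inch_along", "data": {
  "offsets": [
    [[0.093, 0, 0, -0.7, 0], [0.093, 0, 0, -0.7, 0], [0.093, 0, 0, -0.7, 0], [0.093, 0.58, -0.66, 0, 0], [0.093, 0.58, -0.66, 0, 0], [0.093, 0.58, -0.66, 0, 0], [0.093, 0.58, -0.66, 0, 0], [0.093, 0.58, -0.66, 0, 0], [0.093, 0.58, -0.66, 0, 0], [0.093, 0.58, -0.66, 0, 0], [0.093, 0.58, -0.66, 0, 0], [0.093, 0.58, -0.66, 0, 0], [0.093, 0.58, -0.66, 0, 0], [0.093, 0.58, -0.66, 0, 0], [0.093, 0.58, -0.66, 0, 0], [0.093, 0.58, -0.66, 0, 0], [0.093, 0.58, -0.66, 0, 0], [0.093, 0.58, -0.66, 0, 0], [0.093, 0.58, -0.66, 0, 0], [0.093, 0.58, -0.66, 0, 0]]
  ],
  "force": 40
}}

```text
t: 2.1
tool_pos: [0.4649, 0.1706, 0.3373]
orientation: [3.07, 0.666, -0.0]
force: [1.4, -0.6, 0.1]
opening: 0.0932
gripper_force: 0.0
```

>>> {"op": "inch_along", "data": {
  "offsets": [
    [[0.093, 0, 0, 0, -0.0725], [0.093, 0, 0, 0, -0.0725], [0.093, 0, 0, 0, -0.0725], [0.093, 0, 0, 0, -0.0725], [0.093, 0, 0, 0, -0.0725], [0.093, 0, 0, 0, -0.0725], [0.093, 0, 0, 0, -0.0725], [0.093, 0, 0, 0, -0.0725], [0.093, 0, 0, 0, -0.0725], [0.093, 0, 0, 0, -0.0725], [0.093, 0, 0, 0, -0.0725], [0.093, 0, 0, 0, -0.0725], [0.093, 0, 0, 0, -0.0725], [0.093, 0, 0, 0, -0.0725], [0.093, 0, 0, 0, -0.0725], [0.093, 0, 0, 0, -0.0725], [0.093, 0, 0, 0, -0.0725], [0.093, 0, 0, 0, -0.0725], [0.093, 0, 0, 0, -0.0725], [0.093, 0, 0, 0, -0.0725]]
  ]
}}

```text
t: 4.1
tool_pos: [0.4647, 0.1685, 0.3372]
orientation: [0.3, -3.126, 0.0]
force: [-0.7, -0.7, -1.3]
opening: 0.0931
gripper_force: 0.0
```

```bash
cat >> h.py <<'E'
def go(target,yaw):
    s=sensors.read_state();M=Ro.from_rotvec(s["orientation"]).as_matrix();y=np.arctan2(M[1,1],M[0,1])
    print("t",s["t"],"pos",np.round(s["tool_pos"],4),"yaw_y",y.round(4),"toolz",M[:,2].round(4),"q",np.round(s["q"],3),"F",np.round(s["force"],1))
    print("d tool",(M.T@(np.array(target)-s["tool_pos"])).round(4),"turn",round(-((yaw-y+np.pi)%(2*np.pi)-np.pi),4))
E
python3 - <<'E'
from h import *
go([.498,.297,.28],1.739)
c=read_camera("wrist");cv2.imwrite("pics/w1.png",c["image"][...,::-1]);np.savez("w1.npz",**c)
P=[[.498,.297,.183]]
d=c["depth"];print(c["fx"],c["cx"],c["cy"])
v,u=np.mgrid[0:400,0:640];x=(u-c["cx"])/c["fx"];y=(v-c["cy"])/c["fy"];r=np.hypot(x,y)+1e-9
Q=np.stack([x/r*np.tan(r)*d,y/r*np.tan(r)*d,d],-1);W=(Q-np.array(c["t"]))@np.array(c["R"])
m=(abs(W[...,2]-.183)<.008)&(np.hypot(W[...,0]-.5,W[...,1]-.295)<.12)&(d>0)
q=W[m];print(len(q),q.mean(0));print(cv2.minAreaRect(q[:,:2].astype(np.float32)),np.median(q[:,2]))
E
```

```text
t 4.1 pos [0.4647 0.1685 0.3372] yaw_y 1.762 toolz [-9.e-04 -2.e-04 -1.e+00] q [ 0.244 -0.176  1.601  0.     1.717 -1.518] F [-0.7 -0.7 -1.3]
d tool [-0.0571  0.1198  0.0571] turn 0.023
309.70691628693146 317.8797147695096 196.97383343442925
718 [0.46397152 0.28922763 0.18156315]
((0.46741166710853577, 0.2906862795352936), (0.06692760437726974, 0.014156763441860676), 9.268799781799316) 0.18207510703976185
```

View pics/w1.png

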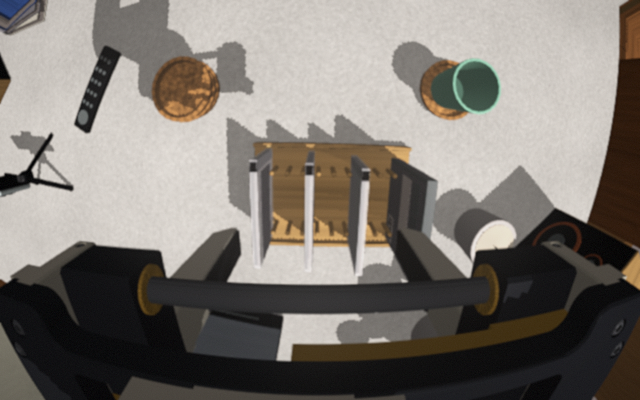

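The wrist view shows the rack upright, with the film case's top edge at the right (about 415–435, 165–235), just beyond the right finger. The line fit agrees with the top camera: centre about (0.498, 0.296), yaw 0.166. I'll move over it, then go down.

Scaled: 0.03 m is 0.6, -0.014 m is -0.28, 0.024 rad is 0.012.

>>> {"op": "inch_along", "data": {
  "offsets": [
    [[0.093, -0.28, 0.6, 0, 0.012], [0.093, -0.28, 0.6, 0, 0], [0.093, -0.28, 0.6, 0, 0], [0.093, -0.24, 0.6, 0, 0], [0.093, 0, 0, 0, 0], [0.093, 0, 0, 0, 0]]
  ]
}}

```text
t: 4.75
tool_pos: [0.4979, 0.2963, 0.3367]
orientation: [0.252, -3.13, 0.001]
force: [0.1, 0.4, -0.6]
opening: 0.0929
gripper_force: 0.0
```

```bash
python3 - <<'E'
from h import *
go([.498,.296,.163],1.737)
E
```

```text
t 4.75 pos [0.4979 0.2963 0.3367] yaw_y 1.7312 toolz [-0.0014 -0.001  -1.    ] q [ 0.448  0.057  1.378 -0.     1.708 -1.283] F [ 0.1  0.4 -0.6]
d tool [-3.000e-04 -1.000e-04  1.737e-01] turn -0.0058
```

Scaled: 0.04 m is 0.8, 0.03 m is 0.6.

>>> {"op": "inch_along", "data": {
  "offsets": [
    [[0.093, 0, 0, 0.8, 0], [0.093, 0, 0, 0.8, 0], [0.093, 0, 0, 0.8, 0], [0.093, 0, 0, 0.6, 0], [0.093, 0, 0, 0.48, 0], [0.03, 0, 0, 0, 0], [0.03, 0, 0, 0, 0], [0.03, 0, 0, 0, 0], [0.03, 0, 0, 0, 0], [0.03, 0, 0, 0, 0], [0.03, 0, 0, 0, 0]]
  ],
  "force": 40
}}

```text
t: 5.85
tool_pos: [0.4986, 0.2961, 0.1645]
orientation: [-0.253, 3.13, 0.001]
force: [-0.1, -0.0, 0.1]
opening: 0.0494
gripper_force: 0.0
```

```bash
python3 - <<'E'
from h import *
go([.498,.296,.163],1.737)
c=read_camera("wrist");cv2.imwrite("pics/w2.png",c["image"][...,::-1])
E
```

```text
t 5.85 pos [0.4986 0.2961 0.1645] yaw_y 1.732 toolz [ 1.2e-03  6.0e-04 -1.0e+00] q [ 0.448  0.116  1.629  0.     1.395 -1.284] F [-0.1 -0.   0.1]
d tool [ 0.0006 -0.      0.0015] turn -0.005
```

View pics/w2.png

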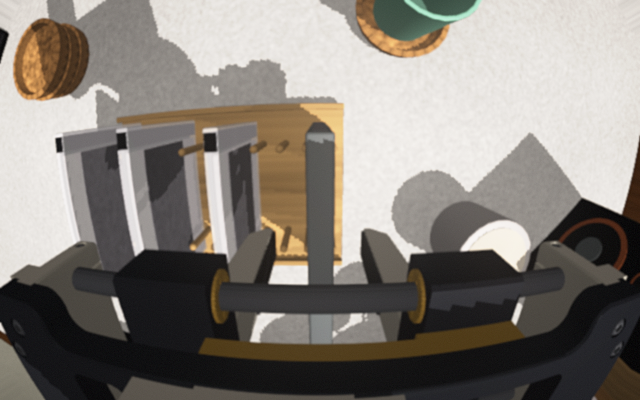

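The film case's edge at x≈319 lies midway between the fingers (inner edges about 262 and 375), so I'll close.

>>> {"op": "inch_along", "data": {
  "offsets": [
    [[0.0, 0, 0, 0, 0], [0.0, 0, 0, 0, 0], [0.0, 0, 0, 0, 0], [0.0, 0, 0, 0, 0], [0.0, 0, 0, 0, 0], [0.0, 0, 0, 0, 0], [0.0, 0, 0, 0, 0], [0.0, 0, 0, 0, 0]]
  ],
  "force": 40
}}

```text
t: 6.7
tool_pos: [0.4981, 0.296, 0.1636]
orientation: [0.253, -3.131, -0.0]
force: [-0.4, 2.2, -1.8]
opening: 0.0129
gripper_force: 40.0
```

Scaled: -0.025 m is -0.5, -0.02 m is -0.4.

>>> {"op": "inch_along", "data": {
  "offsets": [
    [[0, 0, 0, -0.2, 0], [0, 0, 0, -0.3, 0], [0, 0, 0, -0.4, 0], [0, 0, 0, -0.5, 0], [0, 0, 0, -0.5, 0], [0, 0, 0, -0.5, 0], [0, 0, 0, -0.5, 0], [0, 0, 0, -0.5, 0], [0, 0, 0, -0.3, 0], [0, 0, 0, -0.2, 0], [0, 0, 0, 0, 0], [0, 0, 0, 0, 0]]
  ],
  "force": 40
}}

```text
t: 7.9
tool_pos: [0.4981, 0.2957, 0.3577]
orientation: [0.253, -3.13, 0.001]
force: [-0.6, 0.5, -0.6]
opening: 0.0128
gripper_force: 40.0
```

```bash
python3 - <<'E'
from h import *
go([.767,-.3185,.257],.073)
E
```

```text
t 7.9 pos [0.4981 0.2957 0.3577] yaw_y 1.7319 toolz [-1.1e-03 -6.0e-04 -1.0e+00] q [ 0.447  0.059  1.339 -0.     1.745 -1.285] F [-0.6  0.5 -0.6]
d tool [-0.167  -0.6494  0.1008] turn 1.6589
```

Scaled: 0.1 rad is 0.05.

>>> {"op": "inch_along", "data": {
  "offsets": [
    [[0, 0, 0, 0, 0.025], [0, 0, 0, 0, 0.05], [0, 0, 0, 0, 0.05], [0, 0, 0, 0, 0.05], [0, 0, 0, 0, 0.05], [0, 0, 0, 0, 0.05], [0, 0, 0, 0, 0.05], [0, 0, 0, 0, 0.05], [0, 0, 0, 0, 0.05], [0, 0, 0, 0, 0.05], [0, 0, 0, 0, 0.05], [0, 0, 0, 0, 0.05], [0, 0, 0, 0, 0.05], [0, 0, 0, 0, 0.05], [0, 0, 0, 0, 0.05], [0, 0, 0, 0, 0.05], [0, 0, 0, 0, 0.05], [0, 0, 0, 0, 0.005], [0, 0, 0, 0, 0], [0, 0, 0, 0, 0]]
  ],
  "force": 40
}}

```text
t: 9.9
tool_pos: [0.4981, 0.2958, 0.3579]
orientation: [-2.137, -2.302, 0.002]
force: [-0.1, 0.0, -1.5]
opening: 0.0127
gripper_force: 40.0
```

```bash
python3 - <<'E'
from h import *
go([.767,-.3185,.257],.073)
E
```

```text
t 9.9 pos [0.4981 0.2958 0.3579] yaw_y 0.0743 toolz [-1.e-03 -5.e-04 -1.e+00] q [ 0.447  0.059  1.339 -0.     1.745  0.373] F [-0.1  0.  -1.5]
d tool [-0.6325  0.2227  0.101 ] turn 0.0013
```

Scaled: -0.032 m is -0.64, 0.01 m is 0.2.

>>> {"op": "inch_along", "data": {
  "offsets": [
    [[0, -0.3, 0.16, 0, 0], [0, -0.64, 0.32, 0, 0], [0, -0.64, 0.32, 0, 0], [0, -0.64, 0.32, 0, 0], [0, -0.64, 0.32, 0, 0], [0, -0.64, 0.32, 0, 0], [0, -0.64, 0.32, 0, 0], [0, -0.64, 0.32, 0, 0], [0, -0.64, 0.32, 0.1, 0], [0, -0.64, 0.32, 0.2, 0], [0, -0.64, 0.32, 0.2, 0], [0, -0.64, 0.32, 0.2, 0], [0, -0.64, 0.32, 0.2, 0], [0, -0.64, 0.2, 0.2, 0], [0, -0.64, 0, 0.2, 0], [0, -0.64, 0, 0.2, 0], [0, -0.64, 0, 0.2, 0], [0, -0.64, 0, 0.1, 0], [0, -0.4, 0, 0, 0], [0, 0, 0, 0, 0]]
  ],
  "force": 40
}}

```text
t: 11.9
tool_pos: [0.7479, -0.2715, 0.2669]
orientation: [-2.143, -2.296, 0.003]
force: [0.0, 0.1, -1.8]
opening: 0.0127
gripper_force: 40.0
```

```bash
python3 - <<'E'
from h import *
go([.767,-.3185,.257],.073)
E
```

```text
t 11.9 pos [ 0.7479 -0.2715  0.2669] yaw_y 0.0686 toolz [-2.e-03 -6.e-04 -1.e+00] q [-4.120e-01  7.030e-01  7.020e-01 -1.000e-03  1.738e+00 -4.810e-01] F [ 0.   0.1 -1.8]
d tool [-0.0482  0.0158  0.0099] turn -0.0044
```

Scaled: -0.012 m is -0.24, 0.005 m is 0.1.

>>> {"op": "inch_along", "data": {
  "offsets": [
    [[0, -0.24, 0.08, 0, 0], [0, -0.24, 0.08, 0, 0], [0, -0.24, 0.08, 0.1, 0], [0, -0.24, 0.08, 0.1, 0], [0, 0, 0, 0, 0], [0, 0, 0, 0, 0], [0, 0, 0, 0, 0], [0, 0, 0, 0, 0]]
  ],
  "force": 40
}}

```text
t: 12.7
tool_pos: [0.7689, -0.3124, 0.2596]
orientation: [2.138, 2.3, 0.001]
force: [-0.3, -0.7, -0.7]
opening: 0.0127
gripper_force: 40.0
```

```bash
python3 - <<'E'
from h import *
go([.767,-.3185,.257],.073)
for n in("top","scene"):
    c=read_camera(n);np.savez(n+"2.npz",P=cloud(c),I=c["image"])
    cv2.imwrite(f"pics/{n}2.png",c["image"][...,::-1])
c=np.load("scene2.npz");P=c["P"]
m=(abs(P[...,0]-.773)<.04)&(abs(P[...,1]+.32)<.09)&(P[...,2]>.06)&(P[...,2]<.25)
q=P[m]
for i in range(5):
    ce=q.mean(0);n=np.linalg.svd(q-ce)[2][2];n*=np.sign(n[0]);r=(q-ce)@n;q=q[abs(r)<2.5*r.std()]
print(len(q),ce,n,r.std(),q.min(0),q.max(0))
I=c["I"];cv2.imwrite("pics/z3.png",cv2.resize(I[60:260,60:340,::-1],(784,560),interpolation=2))
E
```

```text
t 12.7 pos [ 0.7689 -0.3124  0.2596] yaw_y 0.073 toolz [ 9.e-04 -3.e-04 -1.e+00] q [-0.448  0.838  0.518  0.     1.785 -0.521] F [-0.3 -0.7 -0.7]
d tool [-0.0059 -0.0024  0.0026] turn -0.0
877 [ 0.77515736 -0.30904636  0.18035368] [ 0.99708018  0.07635475 -0.00103404] 0.0008216915691190332 [ 0.76824565 -0.38434405  0.10634954] [ 0.78181848 -0.24429741  0.24990795]
```

View pics/z3.png

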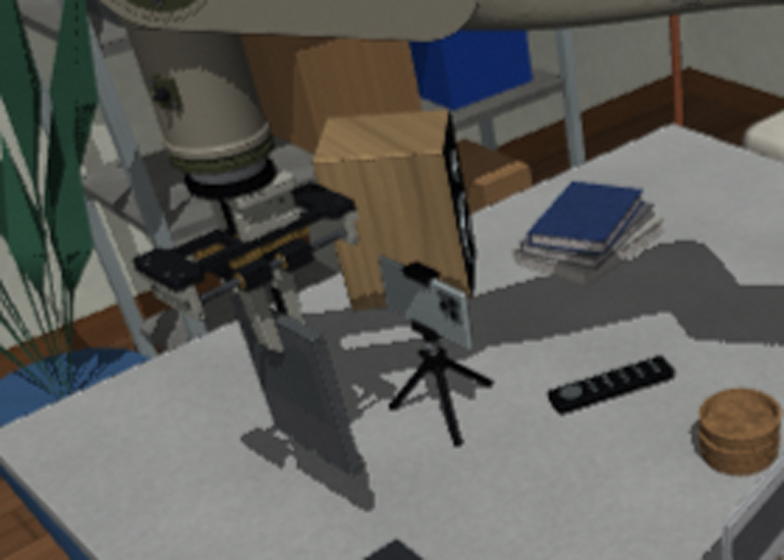

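The crop shows the case hanging vertical and square in front of the phone, with nothing disturbed. Now I'll refine the phone's plane from several frames before the last trim.

```bash
python3 - <<'E'
from h import *
from scipy.optimize import least_squares
F=[];
for i in range(8):
    c=read_camera("scene");F.append(cloud(c));I=c["image"].astype(int)
P=np.median(F,0);K=[c["fx"],c["fy"],c["cx"],c["cy"]];R=np.array(c["R"]);o=-R.T@c["t"]
# light phone pixels in neighbourhood
m=(abs(P[...,0]-.57)<.025)&(P[...,1]>-.465)&(P[...,1]<-.30)&(P[...,2]>.12)&(P[...,2]<.225)
print("px",m.sum())
light=m&(I.sum(2)>300)
me=cv2.erode(light.astype(np.uint8),np.ones((3,3)))>0
for name,k in(("light",light),("eroded",me)):
    q=P[k];f=least_squares(lambda a:a[0]+a[1]*(q[:,1]+.385)+a[2]*(q[:,2]-.17)-q[:,0],[.57,0,0],loss="soft_l1",f_scale=.001)
    a=f.x;n=np.array([1,-a[1],-a[2]]);n/=np.linalg.norm(n);print(name,len(q),a,"tilt",np.arcsin(n[2]),"yaw",np.arctan2(n[1],n[0]))
q=P[light];print("extent",q.min(0),q.max(0))
bm=m&~light&(P[...,1]>-.36)&(P[...,2]>.15);v,u=np.nonzero(bm);print("bump",len(u),P[bm].mean(0),np.median(P[bm],0))
E
```

```text
px 654
light 40 [ 0.5654224  -0.03860835 -0.07490014] tilt 0.0747050909608884 yaw 0.03858918398487776
eroded 0 [0.57 0.   0.  ] tilt -0.0 yaw -0.0
extent [ 0.55779472 -0.36507627  0.13565315] [ 0.56578459 -0.3123901   0.20259822]
bump 130 [ 0.56551647 -0.33305862  0.17656685] [ 0.56630372 -0.33218285  0.1769726 ]
```

```bash
python3 - <<'E'
from h import *
from scipy.optimize import least_squares
F=[]
for i in range(4):
    c=read_camera("scene");F.append(cloud(c));I=c["image"].astype(int)
P=np.median(F,0)
poly=np.array([[199,155],[226,165],[226,182],[200,169]]);mm=np.zeros((400,640),np.uint8);cv2.fillPoly(mm,[poly],1)
g=I.sum(2);print(np.percentile(g[mm>0],[5,25,50,75,95]))
base=(mm>0)&(g>np.percentile(g[mm>0],50)*.8)&(abs(P[...,0]-.57)<.03)
for e in(1,3):
    k=cv2.erode(base.astype(np.uint8),np.ones((e,e)))>0;q=P[k]
    a=least_squares(lambda a:a[0]+a[1]*(q[:,1]+.385)+a[2]*(q[:,2]-.17)-q[:,0],[.57,0,0],loss="soft_l1",f_scale=.001).x
    n=np.array([1,-a[1],-a[2]]);n/=np.linalg.norm(n);print(len(q),a,"tilt",np.arcsin(n[2]),"yaw",np.arctan2(n[1],n[0]))
E
```

```text
[ 64.2  201.   237.   270.   328.75]
354 [ 0.56857575 -0.07050708 -0.06922458] tilt 0.06894371158173625 yaw 0.07039059407602677
201 [ 0.56866224 -0.06856089 -0.06314819] tilt 0.06291714147587645 yaw 0.0684537661664518
```

Scaled: -0.004 m is -0.08, -0.003 m is -0.06.

>>> {"op": "inch_along", "data": {
  "offsets": [
    [[0, -0.06, 0, 0, 0], [0, -0.08, 0, 0, 0], [0, 0, 0, 0, 0], [0, 0, 0, 0, 0], [0, 0, 0, 0, 0], [0, 0, 0, 0, 0], [0, 0, 0, 0, 0], [0, 0, 0, 0, 0], [0, 0, 0, 0, 0], [0, 0, 0, 0, 0]]
  ],
  "force": 40
}}

```text
t: 14.4
tool_pos: [0.7693, -0.3201, 0.2587]
orientation: [2.14, 2.3, 0.0]
force: [0.1, 0.9, -2.2]
opening: 0.0126
gripper_force: 40.0
```

```bash
python3 - <<'E'
from h import *
go([.767,-.3185,.257],.073)
s=sensors.read_state();print(np.abs(s["dq"]).max(),s["gripper_force"])
c=read_camera("scene");P=cloud(c)
m=(abs(P[...,0]-.773)<.04)&(abs(P[...,1]+.32)<.09)&(P[...,2]>.06)&(P[...,2]<.25)
q=P[m]
for i in range(5):
    ce=q.mean(0);n=np.linalg.svd(q-ce)[2][2];n*=np.sign(n[0]);r=(q-ce)@n;q=q[abs(r)<2.5*r.std()]
f=n;L=np.array([.567,-.333,.179]);ax=np.array([.995,.07,.065]);ax/=np.linalg.norm(ax);yl=np.cross([0,0,1],ax);yl/=np.linalg.norm(yl)
C=np.array([ce[0],(q[:,1].min()+q[:,1].max())/2,q[:,2].min()+.0855]);C[0]-=(C[1]-ce[1])*n[1]+.013
d=C-L;print(C,n,"ahead",d@ax,"across",d@yl,"up",d@np.cross(ax,yl))
E
```

```text
t 14.4 pos [ 0.7693 -0.3201  0.2587] yaw_y 0.0721 toolz [ 1.e-04 -0.e+00 -1.e+00] q [-0.456  0.854  0.496  0.     1.792 -0.528] F [ 0.1  0.9 -2.2]
d tool [ 0.0018 -0.0021  0.0017] turn -0.0009
0.0016665828999322702 39.98349487781525
[ 0.76274803 -0.32043087  0.19237582] [ 9.97010619e-01  7.72583055e-02 -9.89848239e-04] ahead 0.19660213349940106 across -0.001199122626493698 up 0.0005925013173736224
```

Every value is well inside tolerance and the arm is still, so I'm handing it in.

```bash
python3 -c "
from plant import robot
print(robot.close_job())"
```

```text
the job is handed in; nothing more can be done
None
```

I handed the job in with the film case held still, back to the lens: by my camera measurements about 197 mm ahead, within 2 mm of its axis and about 0.07 rad off square. The hand-in returned no verdict.

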